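# Clear the ski's base and hold the repair candle over the gouge

## Robot

A 6-joint arm with a two-finger parallel gripper is mounted at the origin on the work surface. World frame = base frame: x ahead of the robot, y to its left, z up, the work surface at z = 0. Lengths are in mm, angles in rad, forces in N, time in s.
With the tool pointing down it reaches from about 425 to 925 mm from the base axis. Payload 12.5 kg.
Tool frame: the origin (TCP) lies on the centre line of the jaws, within the pads' length; the fingertips stand 25 mm ahead of it and the grasp point (between the pads) lies 6 mm ahead of it; z points along the fingers, y is the line along which they close (so a half turn about z gives the same grasp; the last joint's range is limited). The gripper opens to 85 mm and grips with 20 to 120 N. Pads are 22 mm wide; open, the fingers measure 114 mm over their backs; the gripper's body (76 mm by 85 mm) begins 54 mm behind the grasp point. The pads swing forward as they close: fully open they stand 13 mm farther back than shut.
Start: joints at [-1.324, 0.491, 1.559, -0, 1.092, -0.106], TCP at [215.977, -586.512, 256.327] pointing down, gripper open.
Joint ranges: [-3.1, 3.1], [-0.84, 2.19], [0.05, 2.79], [-1.13, 4.28], [0.06, 2.93], [-2.69, 2.69]. Speed limits (rad/s): [2.22, 2.22, 2.79, 3.14, 3.14, 3.14].

## Interface

Orientations are given as a unit quaternion [x, y, z, w].
In Python, from station import ctrl gives the robot as it stands.
- The arm moves only by the tool jog_arm, never from a script. Its argument "deltas" is text: rows parted by semicolons, each of 5 numbers parted by spaces: the shift along the tool's x, y, z as a fraction of full scale, then the turn about the tool's z as a fraction of full scale, then the closure, from 0 (fully open) to 1 (shut). In form: tx ty tz spin jaw; .... A call has 1 to 8 rows; each row is the pose to reach, as a shift and turn from the pose commanded when the call began, along the tool's axes at that moment; what a row does not reach only later rows make up. Full scale, the value 1, is 50 cm for a shift and pi/4 rad for a turn. A row lasts 1/12 s, in which the tool goes at most 41.7 mm and 7.16 degrees, less where a joint would pass 70% of its speed; a pose out of reach is approached as far as the arm can. A call with a number of a shift or a turn outside -1 to 1 is refused whole. A call with a gripper value outside its range is refused whole. The fingers move at their own pace and stop on an object; "squeeze" is the grip in N (left out, the last holds). Time passes only in rows, so rows that repeat a pose let the fingers close. It gives the time, the measured TCP pose, the force, the opening and the grip force at its end, in the units of the state.
- ctrl.read_state(): the state, without advancing time (a new reading comes with each control period).
- ctrl.camera(name): name is "side" or "top"; returns (picture, depth): 420x560x3 uint8, red, green, blue; 420x560 float32, mm along the optical axis (not along the pixel's ray), 0 where there is no reading.
- ctrl.camera_info(name): a dict with "fx", "fy", "cx", "cy" (pixels), "k1" (the pictures are not rectified: a ray, as slopes to the right and down, at radius r is drawn at 1 + k1 r^2 times it, then the intrinsics apply), "eye" and "attitude" of the camera in the world. Camera axes: x right, y down, z forward; pixel columns grow to the right and rows downward; lengths in mm; the calibration is good to about 2 mm. A picture is of the moment at which its call begins. camera_info takes no time and is no camera call.
- ctrl.close_job(): hands the job in; it is judged then, once.
The state is a dict: "time_s": time; "q": joint angles; "qvel": joint speeds; "joint_torque": joint torques, N m; "tcp_pos": TCP position; "ee_rot": TCP orientation; "ft_force": force on the tool from outside, world axes, zero at the start; "torque": the same for the moment, N m; "gripper_width": finger opening in mm; "gripper_force": force on a finger pad.
Only numpy, scipy, OpenCV 4.12 (cv2) and the standard library are available. Lean on these libraries where they do the work, as an engineer would, in place of code of your own. Each camera call takes 0.05 s, during which the arm holds its last target. There are 200 camera calls.

## Task

Get this ski ready for a base repair: with the bench brush (not with the fingers), sweep the four plastic offcuts off the ski's base into the scrap tray under its far edge, and stand the brush back down on the bench on its bristles. Then draw the long repair candle (not the short stub) up out of the tool block and hold it slanted about half-way between upright and level, its lower end a finger's breadth above the middle of the gouge without touching the ski. Finish holding it there, still and raised in the gripper, and leave the other tools as they are.

Things in the scene. Friction and masses are not known exactly. Their poses are not given: they have to be found in the camera images.
- ski: black ski lying base up, fixed in two bench vises; origin on the bench straight below the gouge, axes as the gouge's. Its base is flat and level, 110 mm up, 90 mm wide for 320 mm either way along y; 14 mm thick. A vise stands 270 mm either way along y, its cheeks 15 mm wide beside the ski, 3 mm lower than the base; between the vises only the tray is beside it
- gouge (a point): middle of the gouge, a torn light grey strip 56 mm long and 12 mm wide along the ski in its black base; the point lies on the base surface (110 mm above the bench), half-way across the ski. Axes: z up, y along the ski, x across it, away from the robot and towards the tray
- tray: fixed sheet-steel scrap tray on the bench, open on top, 130 mm (x, across the ski) by 280 mm (y, along the ski) by 50 mm high, walls 4 mm. Origin: centre of its underside, about 88 mm beyond the ski's middle line, beside the gouge; the ski's far edge overhangs the tray's near wall by about 20 mm, so what is pushed over that edge falls in
- brush_center (a point): centre (half-way up, 30 mm above its foot) of the loose bench brush: wooden block 46 mm wide (x) by 150 mm long (y), straight sided, taking up the top 30 mm of its 60 mm height; below it a firm field of bristles 40 by 142 mm and 30 mm deep, on which it stands. z up. Grip it across the 46 mm, on the wood, 10 to 20 mm above this point. 0.16 kg; it does not bend
- block: fixed wooden tool block, 56 mm (x) by 210 mm (y) by 60 mm high; origin at the centre of its underside, z up. A row of four holes 12 mm wide and 50 mm deep along its y axis, at -78, -26, 26 and 78 mm; the candle, the stub, the screwdriver and the round file stand upright in them in any order
- candle_mid (a point): middle (half its length) of the long repair candle: a plain white plastic rod 10 mm in diameter and 180 mm long, loose in its hole with 50 mm of it below the block's top, so it reaches 190 mm above the bench and leans up to 2 degrees. z runs along the rod from its lower to its upper end. 16 g
- candle_end (a point): the candle's lower end, slightly pointed, 90 mm below its middle; at the start it stands in the hole, 10 mm above the bench
- stub_mid (a point): middle of the short candle stub: the same white rod but only 105 mm long; it reaches 115 mm above the bench. Stays in the block
- driver_mid (a point): middle of the handle of the screwdriver in the block: black handle 28 mm in diameter and 100 mm high above the block. Stays in the block
- rasp_mid (a point): middle of the handle of the round file in the block: wooden handle 26 mm in diameter, reaching 90 mm above the block. Stays in the block
- offcut1_c (a point): centre of a loose white plastic offcut, 30 x 22 x 15 mm high, lying on the ski's base, one end cut askew. 12 g
- offcut2_c (a point): centre of a loose white plastic offcut, 24 x 24 x 14 mm high, lying on the ski's base, one end cut askew. 12 g
- offcut3_c (a point): centre of a loose white plastic offcut, 34 x 18 x 16 mm high, lying on the ski's base, one end cut askew. 12 g
- offcut4_c (a point): centre of a loose white plastic offcut, 26 x 20 x 14 mm high, lying on the ski's base, one end cut askew. 12 g
- waxbar_c (a point): centre of a loose bar of wax, 95 x 42 x 20 mm high, on the bench before the ski. Not needed
- scraper_c (a point): centre of a clear plastic scraper, 60 x 140 x 5 mm, lying flat on the ski's base well away along the ski. Not needed

How it is judged (in metres and radians):
On the way, in this order (a step that is already met when the one before it is completed fails the run):
1. the brush is lifted off the bench (height (world z) of brush_center above 0.1 m), for 0.1 s.
2. all four offcuts are in the scrap tray (x of offcut1_c in the frame of tray between -0.062 and 0.062 m and y of offcut1_c in the frame of tray between -0.137 and 0.137 m and z of each of offcut1_c, offcut2_c, offcut3_c, offcut4_c in the frame of tray below 0.05 m and x of offcut2_c in the frame of tray between -0.062 and 0.062 m and y of offcut2_c in the frame of tray between -0.137 and 0.137 m and x of offcut3_c in the frame of tray between -0.062 and 0.062 m and y of offcut3_c in the frame of tray between -0.137 and 0.137 m and x of offcut4_c in the frame of tray between -0.062 and 0.062 m and y of offcut4_c in the frame of tray between -0.137 and 0.137 m), for 0.2 s.
3. the brush stands on its bristles on the bench, let go (height (world z) of brush_center between 0.022 and 0.038 m and angle between brush_center's own z axis and vertical below 0.18 rad and contact force between the fingers and brush below 0.1 N and linear speed of brush below 0.03 m/s), for 0.2 s.
4. the long candle is drawn clear of the tool block (z of candle_end in the frame of block above 0.062 m), for 0.1 s.
At the end, for the whole second after the job is handed in: Only the gripper holds the candle, still, 28 to 62 degrees from vertical, its lower end within 25 mm sideways of the gouge's middle and 3 to 45 mm above the base; all offcuts are in the tray; the brush stands upright (10 degrees) on the bench, let go; stub, screwdriver, file stay in the block (all of step 2 and all of step 3 and angle between candle_mid's own z axis and vertical between 0.489 and 1.082 rad and z of candle_end in the frame of gouge between 0.003 and 0.045 m and horizontal distance between candle_end and gouge below 0.025 m and contact force between the fingers and candle above 1 N and contact force between candle and ski below 0.1 N and linear speed of candle below 0.03 m/s and angular speed of candle below 0.3 rad/s and distance of each of stub_mid, driver_mid, rasp_mid from where it was at the start of the episode below 0.02 m); the arm keeps its last pose, push and grip.
It fails at once if a finger pushes an offcut (over 0.5 N) (contact force between the fingers and offcut1 above 0.5 N or contact force between the fingers and offcut2 above 0.5 N or contact force between the fingers and offcut3 above 0.5 N or contact force between the fingers and offcut4 above 0.5 N).
It fails at once if the stub, the screwdriver or the round file is moved by more than 30 mm (distance of any of stub_mid, driver_mid, rasp_mid from where it was at the start of the episode above 0.03 m).
It fails at once if the wax bar or the scraper is moved by more than 40 mm (distance of any of waxbar_c, scraper_c from where it was at the start of the episode above 0.04 m).
It also fails if it takes over 72 s, if anything falls off the work surface, if the arm or the gripper's body presses on something with over 40 N, if the wrist force passes 120 N, or if a joint passes its speed limit or range.

## Working session

There is one attempt and no reset: what is moved stays moved. The work goes in short steps, Python scripts to look and compute and a tool call to move; the robot and the scene stay as the last step left them, time stands still between calls to the robot, and variables do not carry over. Pictures are saved under pics/ and viewed, at most 12 in all, crops included, and the job is handed in when it is done.

Besides the shell and the picture viewer there is one more tool, called after "Request:" in YAML: its name, and indented under it one key for each argument. jog_arm: Moves the arm, as the interface text tells. Shift numbers are shares of 50 cm and turn numbers shares of pi/4 rad, none past 1 either way. Its arguments: {"type":"object","properties":{"deltas":{"type":"string"},"squeeze":{"type":"number"}},"required":["deltas"]}

```bash
mkdir -p pics; ls
python3 - <<'E'
from station import ctrl
import cv2,numpy as np
print(ctrl.read_state())
for n in("side","top"):
    p,d=ctrl.camera(n); cv2.imwrite(f"pics/{n}0.png",p[:,:,::-1]); np.save(f"{n}0.npy",d); print(n,ctrl.camera_info(n))
E
```

```text
pics
{'time_s': 0.0, 'q': array([-1.32361039e+00,  4.91600142e-01,  1.55946077e+00, -3.09286466e-06,
        1.09168195e+00, -1.05612390e-01]), 'qvel': array([-0.00073186,  0.00022658, -0.00074911, -0.00086456,  0.00089079,
       -0.00081811]), 'joint_torque': array([-3.76992204e-03, -6.18461823e+01, -2.61592537e+01, -3.22757351e-04,
        3.99576282e-03,  4.86011879e-05]), 'tcp_pos': array([ 215.9183214 , -586.30937963,  255.69860524]), 'ee_rot': array([ 9.84481681e-01,  1.75486435e-01, -4.20443114e-05, -5.73567839e-04]), 'ft_force': array([-0.22254475, -0.68236495, -0.89635143]), 'torque': array([-0.05480751,  0.03721171,  0.06831132]), 'gripper_force': 0.0, 'gripper_width': 85.8233958445218}
side {'fx': 389.5601433480948, 'fy': 389.5601433480948, 'cx': 283.2963914435095, 'cy': 218.94896420746213, 'k1': -0.1077179467626742, 'eye': array([ 74.58400067, 603.83162912, 781.49045783]), 'attitude': array([-0.33554939,  0.85654156, -0.36766569,  0.13625381])}
top {'fx': 418.3156480252426, 'fy': 418.3156480252426, 'cx': 277.9002509022289, 'cy': 217.83540721771254, 'k1': -0.09728947326101979, 'eye': array([ 305.96695896,   51.73397826, 1385.10219433]), 'attitude': array([ 0.70858337, -0.69933037,  0.05710453, -0.07473756])}
```

View pics/side0.png

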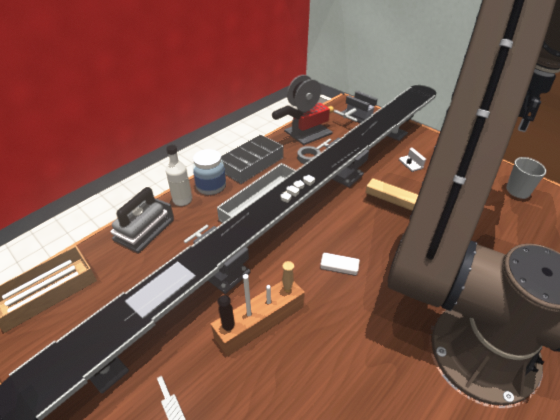

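View pics/top0.png

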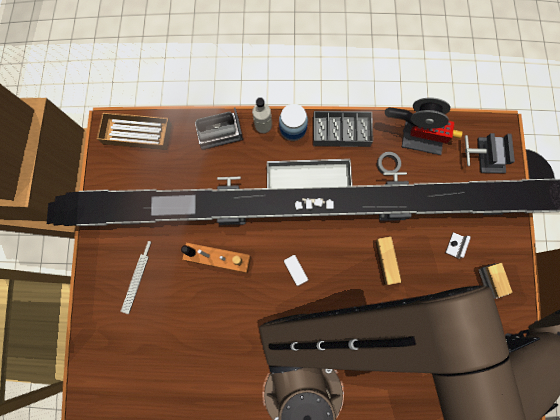

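Side view: the candle is at (248,290), the stub at (268,293), the driver at (226,312), the file at (288,275) and the offcuts near (297,188). Top view: the brush is at (388,260), the offcuts at (299–331,203), the tray at (309,175) and the block at (216,258).

```bash
cat > h.py <<'E'
import numpy as np,cv2
from scipy.spatial.transform import Rotation as R
from station import ctrl
def norm(n,uv):
    c=ctrl.camera_info(n); uv=np.atleast_2d(np.asarray(uv,float))
    y=(uv-[c['cx'],c['cy']])/[c['fx'],c['fy']]; s=y.copy()
    for _ in range(20): s=y/(1+c['k1']*(s**2).sum(1,keepdims=True))
    return c,np.c_[s,np.ones(len(s))]
def ray(n,uv):
    c,s=norm(n,uv); return c['eye'],R.from_quat(c['attitude']).apply(s)
def onplane(n,uv,z):
    e,d=ray(n,uv); return e+d*((z-e[2])/d[:,2])[:,None]
def cloud(n,dep,mask=None):
    v,u=np.nonzero((dep>0) if mask is None else (mask&(dep>0)))
    e,d=ray(n,np.c_[u,v]); return e+d*dep[v,u][:,None],np.c_[u,v]
def proj(n,P):
    c=ctrl.camera_info(n); p=R.from_quat(c['attitude']).inv().apply(np.atleast_2d(P)-c['eye']); s=p[:,:2]/p[:,2:]
    return s*(1+c['k1']*(s**2).sum(1,keepdims=True))*[c['fx'],c['fy']]+[c['cx'],c['cy']]
def two(ua,ub):  # side, top
    e1,d1=ray('side',ua);e2,d2=ray('top',ub);d1=d1[0];d2=d2[0]
    t=np.linalg.lstsq(np.c_[d1,-d2],e2-e1,rcond=None)[0]
    a,b=e1+t[0]*d1,e2+t[1]*d2; return (a+b)/2,np.linalg.norm(a-b)
E
python3 - <<'E'
from h import *
im=cv2.imread('pics/top0.png');d=np.load('top0.npy');P,uv=cloud('top',d)
hsv=cv2.cvtColor(im,cv2.COLOR_BGR2HSV)[uv[:,1],uv[:,0]]
z=P[:,2]
# check bench z
m=(abs(uv[:,0]-300)<20)&(abs(uv[:,1]-240)<8);print('bench z',np.median(z[m]))
def rect(mask,name):
    q=P[mask][:,:2].astype(np.float32);print(name,mask.sum(),cv2.minAreaRect(q),np.median(z[mask]))
box=lambda a,b,c,e:(uv[:,0]>a)&(uv[:,0]<b)&(uv[:,1]>c)&(uv[:,1]<e)
rect(box(370,408,228,292)&(z>45)&(z<75),'brush')
rect(box(170,260,235,280)&(z>50)&(z<70),'block')
rect(box(280,315,245,295)&(z>12)&(z<30),'wax')
rect(box(255,365,150,200)&(z>42)&(z<58),'tray')
m=box(240,380,180,225)&(z>100)&(z<115);rect(m,'ski mid');
m=box(290,340,185,215)&(z>118)&(z<135);rect(m,'offcuts')
# white offcut mask components
bw=((hsv[:,2]>150)&(hsv[:,1]<60))&box(285,345,190,215)
im2=np.zeros(im.shape[:2],np.uint8);im2[uv[bw][:,1],uv[bw][:,0]]=255
for c in cv2.findContours(im2,0,2)[0]:
    if cv2.contourArea(c)>4: print(cv2.minAreaRect(c),onplane('top',cv2.minAreaRect(c)[0],125)[0].round(1),cv2.minAreaRect(onplane('top',c[:,0],125)[:,:2].astype(np.float32)))
for nm,(u,v,w,h) in {'side':(220,155,140,110),'top':(170,170,240,120)}.items():
    c=cv2.imread(f'pics/{nm}0.png')[v:v+h,u:u+w];
    k=4 if nm=='side' else 3
    cv2.imwrite(f'pics/{nm}crop.png',cv2.resize(c,None,fx=k,fy=k,interpolation=cv2.INTER_CUBIC))
E
```

```text
bench z -0.4035312740060135
brush 693 ((424.4837951660156, -268.16375732421875), (151.05740356445312, 47.510780334472656), 9.660140037536621) 58.945416120189066
block 919 ((427.906494140625, 285.1336669921875), (209.17576599121094, 56.89042663574219), 79.87057495117188) 59.24763408861463
wax 376 ((393.3198547363281, 29.531349182128906), (94.6220474243164, 42.32258605957031), 27.634944915771484) 19.033101907582136
tray 209 ((711.5064697265625, -11.851364135742188), (92.61455535888672, 281.75067138671875), 1.7569023370742798) 48.84087078809398
ski mid 3657 ((603.397705078125, -15.536102294921875), (93.06723022460938, 437.172607421875), 2.4946131706237793) 109.43470501892375
offcuts 214 ((592.5490112304688, -24.16600799560547), (32.471397399902344, 114.7905044555664), 0.9308525323867798) 123.60242903542655
((337.0, 213.5), (1.0, 14.0), 90.0) [559.4 -96.  125. ] ((559.3865356445312, -96.0586929321289), (3.129169464111328, 43.00047302246094), 0.6266292333602905)
((298.5, 204.5), (7.0, 7.0), 90.0) [586.4  22.3 125. ] ((586.4158935546875, 22.29642105102539), (22.099905014038086, 21.55372428894043), 0.604334831237793)
((329.5, 203.5), (7.0, 9.0), 0.0) [590.6 -73.2 125. ] ((590.5208740234375, -73.25810241699219), (21.594707489013672, 28.536956787109375), 89.61540222167969)
((313.0, 203.0), (10.0, 22.0), 90.0) [591.6 -22.4 125. ] ((591.6425170898438, -22.487621307373047), (31.60784149169922, 67.84261322021484), 0.6008495688438416)
```

View pics/topcrop.png

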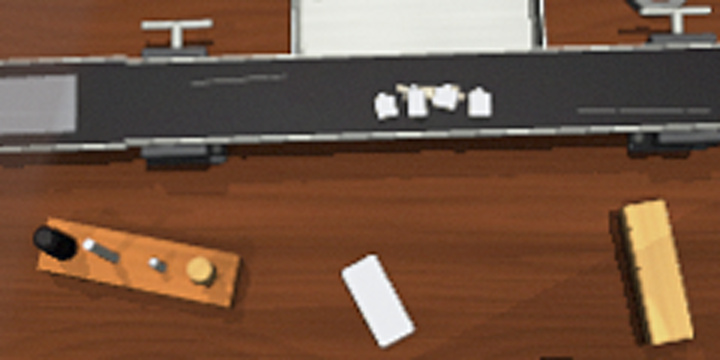

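View pics/sidecrop.png

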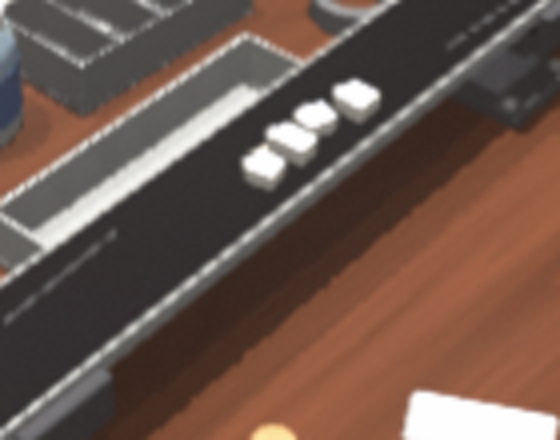

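```bash
cat >> h.py <<'E'
def go(x,y,z,yaw):
    """print shift/turn fractions from present pose to TCP x,y,z with tool y at world angle yaw (deg)"""
    s=ctrl.read_state(); r=R.from_quat(s['ee_rot']); M=r.as_matrix()
    d=M.T@(np.array([x,y,z])-s['tcp_pos'])/500
    cur=np.degrees(np.arctan2(M[1,1],M[0,1])); t=-((yaw-cur+180)%360-180)/45
    print('t',round(s['time_s'],2),'tcp',s['tcp_pos'].round(1),'yaw',round(cur,2),'q',s['q'].round(2),'->',d.round(4),'spin',round(t,4))
E
python3 - <<'E'
from h import *
go(424.5,-268,150,-80.3)
im=cv2.imread('pics/top0.png');d=np.load('top0.npy');P,uv=cloud('top',d)
z=P[:,2];box=(uv[:,0]>170)&(uv[:,0]<260)&(uv[:,1]>225)&(uv[:,1]<285)
for lo,hi in((100,125),(140,175),(176,200)):
    m=box&(z>lo)&(z<hi)
    for p,q in zip(P[m],uv[m]): print(lo,p.round(0),q) if m.sum()<15 else None
    print(lo,m.sum(),P[m].mean(0).round(1))
E
```

```text
t 0.1 tcp [ 215.9 -586.3  255.8] yaw -69.78 q [-1.32  0.49  1.56  0.    1.09 -0.11] -> [ 0.6114 -0.4531  0.2121] spin 0.2337
100 48 [424.1 274.6 111.7]
140 120 [429.3 296.2 153.3]
176 [434. 313. 190.] [198 250]
176 [434. 310. 191.] [199 250]
176 [434. 307. 191.] [200 250]
176 [435. 305. 188.] [201 250]
176 [431. 312. 196.] [198 251]
176 [432. 310. 190.] [199 251]
176 [432. 307. 191.] [200 251]
176 [432. 304. 189.] [201 251]
176 [429. 310. 187.] [199 252]
176 [429. 308. 186.] [200 252]
176 [429. 305. 183.] [201 252]
176 11 [432.  308.3 189.2]
```

Request:
jog_arm:
  deltas: "0.61 -0.45 0.2 0.23 0;0.61 -0.45 0.2 0.23 0;0.61 -0.45 0.2 0.23 0;0.61 -0.45 0.2 0.23 0;0.61 -0.45 0.2 0.23 0;0.61 -0.45 0.2 0.23 0;0.61 -0.45 0.2 0.23 0;0.61 -0.45 0.2 0.23 0"
  squeeze: 40

```text
time_s: 0.77
tcp_pos: [393.8, -315.6, 170.8]
ee_rot: [0.996, 0.086, -0.0, 0.0]
ft_force: [1.0, -0.3, 0.5]
gripper_width: 85.4
gripper_force: 0.0
```

Request:
jog_arm:
  deltas: "0 0 0 0 0;0 0 0 0 0"

```text
time_s: 0.93
tcp_pos: [394.0, -315.7, 170.8]
ee_rot: [0.996, 0.088, -0.0, -0.0]
ft_force: [0.1, 0.8, 0.8]
gripper_width: 85.1
gripper_force: 0.0
```

Run:
```python
from h import *
go(424.5,-268,55,-80.3)
```

```text
t 0.93 tcp [ 394.  -315.7  170.8] yaw -79.93 q [-0.81  0.44  1.94 -0.    0.76  0.59] -> [ 0.0768 -0.0829  0.2316] spin 0.0083
```

Request:
jog_arm:
  deltas: "0.077 -0.083 0 0.01 0;0.077 -0.083 0 0.01 0;0.077 -0.083 0.08 0.01 0;0.077 -0.083 0.15 0.01 0;0.077 -0.083 0.23 0.01 0;0.077 -0.083 0.231 0.01 0;0.077 -0.083 0.231 0.01 0;0.077 -0.083 0.231 0.01 0"

```text
time_s: 1.6
tcp_pos: [424.3, -271.0, 57.3]
ee_rot: [0.997, 0.082, 0.0, 0.001]
ft_force: [-0.1, -0.3, 0.4]
gripper_width: 85.3
gripper_force: 0.0
```

Request:
jog_arm:
  deltas: "0 0 0 0 1;0 0 0 0 1;0 0 0 0 1;0 0 0 0 1;0 0 0 0 1;0 0 0 0 1;0 0 0 0 1;0 0 0 0 1"

```text
time_s: 2.27
tcp_pos: [424.5, -270.1, 57.4]
ee_rot: [0.997, 0.082, 0.001, 0.001]
ft_force: [-1.8, 1.6, 13.2]
gripper_width: 45.7
gripper_force: 39.1
```

Request:
jog_arm:
  deltas: "0 0 0 0 1;0 0 0 0 1;0 0 0 0 1;0 0 0 0 1"

```text
time_s: 2.6
tcp_pos: [424.5, -270.1, 57.4]
ee_rot: [0.997, 0.082, 0.001, 0.001]
ft_force: [-2.7, 2.2, 13.8]
gripper_width: 45.5
gripper_force: 39.1
```

Request:
jog_arm:
  deltas: "0 0 -0.06 0 1;0 0 -0.12 0 1;0 0 -0.18 0 1;0 0 -0.24 0 1;0 0 -0.3 0 1;0 0 -0.36 0 1;0 0 -0.37 0 1;0 0 -0.37 0 1"
  squeeze: 60

```text
time_s: 3.27
tcp_pos: [424.4, -270.0, 243.0]
ee_rot: [0.997, 0.082, 0.002, 0.002]
ft_force: [0.2, -0.0, -1.8]
gripper_width: 44.8
gripper_force: 64.6
```

Request:
jog_arm:
  deltas: "0 0 0 -0.12 1;0 0 0 -0.25 1;0 0 0 -0.38 1;0 0 0 -0.52 1;0 0 0 -0.66 1;0 0 0 -0.8 1;0 0 0 -0.94 1;0 0 0 -1 1"

```text
time_s: 3.93
tcp_pos: [423.6, -269.4, 239.2]
ee_rot: [0.888, 0.46, -0.0, -0.001]
ft_force: [-0.3, -0.3, -2.3]
gripper_width: 45.2
gripper_force: 64.2
```

Run:
```python
from h import *
go(535,-27,243,2.2)
```

```text
t 3.93 tcp [ 423.6 -269.4  239.2] yaw -35.23 q [-0.7   0.34  1.87 -0.    0.93 -0.08] -> [ 0.5246 -0.0977 -0.0072] spin -0.8317
```

Request:
jog_arm:
  deltas: "0.07 -0.013 0 -0.12 1;0.14 -0.026 0 -0.24 1;0.21 -0.039 0 -0.36 1;0.28 -0.052 0 -0.48 1;0.35 -0.065 0 -0.6 1;0.42 -0.078 0 -0.72 1;0.49 -0.091 0 -0.83 1;0.525 -0.098 0 -0.83 1"

```text
time_s: 4.6
tcp_pos: [537.4, -24.7, 239.2]
ee_rot: [0.694, 0.72, -0.0, -0.001]
ft_force: [-0.5, 0.2, -2.0]
gripper_width: 44.7
gripper_force: 64.3
```

Request:
jog_arm:
  deltas: "0 0 0 0 1;0 0 0 0 1"

```text
time_s: 4.77
tcp_pos: [536.5, -27.0, 239.2]
ee_rot: [0.695, 0.719, -0.001, -0.001]
ft_force: [-0.7, -1.0, -2.3]
gripper_width: 45.0
gripper_force: 64.3
```

Run:
```python
from h import *
go(538,-27,171,2.2)
P,D=ctrl.camera('side');cv2.imwrite('pics/s1.png',P[:,:,::-1])
cv2.imwrite('pics/s1c.png',cv2.resize(P[60:280,180:460,::-1],None,fx=2.5,fy=2.5))
```

```text
t 4.77 tcp [536.5 -27.  239.2] yaw 1.87 q [-0.17  0.39  1.79 -0.    0.96 -0.21] -> [-0.0002  0.0033  0.1364] spin -0.0073
```

View pics/s1c.png

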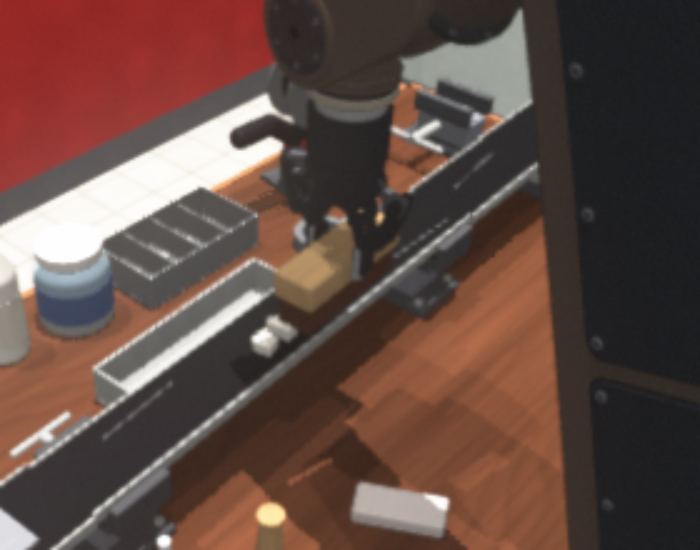

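Request:
jog_arm:
  deltas: "0 0 0.05 0 1;0 0 0.1 0 1;0 0 0.12 0 1;0 0 0.13 0 1;0 0 0.137 0 1;0 0 0.137 0 1"

```text
time_s: 5.32
tcp_pos: [537.0, -28.4, 172.3]
ee_rot: [0.696, 0.718, -0.0, 0.0]
ft_force: [-0.9, 0.3, -2.5]
gripper_width: 45.1
gripper_force: 64.4
```

Request:
jog_arm:
  deltas: "0 0.01 0 0 1;0 0.025 0 0 1;0 0.04 0 0 1;0 0.055 0 0 1;0 0.07 0 0 1;0 0.085 0 0 1;0 0.1 0 0 1;0 0.115 0 0 1"

```text
time_s: 5.98
tcp_pos: [595.2, -26.0, 172.2]
ee_rot: [0.696, 0.718, -0.0, -0.0]
ft_force: [-1.5, -0.2, -1.3]
gripper_width: 44.7
gripper_force: 64.5
```

Run:
```python
from h import *
go(640,-27,171,2.2)
P,D=ctrl.camera('side');cv2.imwrite('pics/s2.png',P[:,:,::-1])
cv2.imwrite('pics/s2c.png',cv2.resize(P[60:280,180:460,::-1],None,fx=2.5,fy=2.5))
```

```text
t 5.98 tcp [595.2 -26.  172.2] yaw 1.77 q [-0.15  0.54  1.72 -0.    0.88 -0.19] -> [-0.0047  0.0894  0.0024] spin -0.0096
```

View pics/s2c.png

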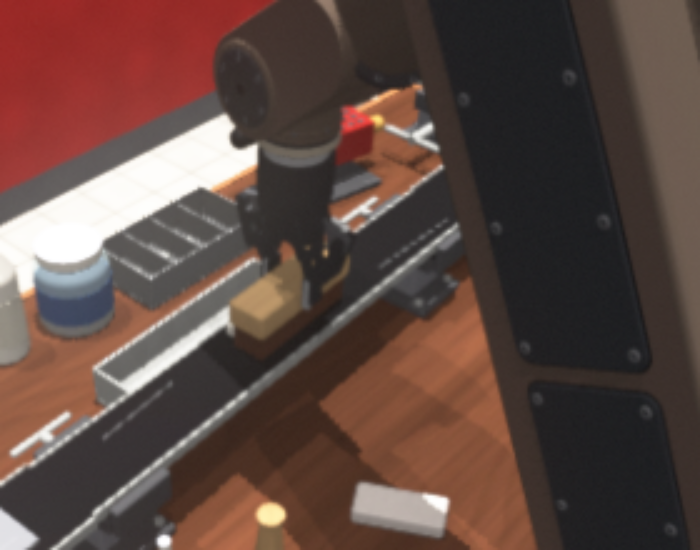

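Request:
jog_arm:
  deltas: "0 0.015 0.002 0 1;0 0.03 0.002 0 1;0 0.045 0.002 0 1;0 0.06 0.002 0 1;0 0.075 0.002 0 1;0 0.09 0.002 0 1;0 0.105 0.002 0 1;0 0.12 0.002 0 1"

```text
time_s: 6.7
tcp_pos: [655.2, -24.2, 171.2]
ee_rot: [0.696, 0.718, -0.0, 0.0]
ft_force: [-0.1, -0.7, -3.0]
gripper_width: 45.1
gripper_force: 64.7
```

Request:
jog_arm:
  deltas: "0 0.01 0 0 1;0 0.01 0 0 1;0 0 -0.02 0 1;0 0 -0.08 0 1;0 -0.04 -0.13 0 1;0 -0.12 -0.15 0 1;0 -0.2 -0.15 0 1;0 -0.25 -0.15 0 1"

```text
time_s: 7.37
tcp_pos: [525.7, -27.8, 247.6]
ee_rot: [0.696, 0.718, -0.0, 0.0]
ft_force: [0.4, -1.2, -0.8]
gripper_width: 45.0
gripper_force: 64.5
```

Run:
```python
from h import *
go(440,-230,240,-45)
P,D=ctrl.camera('side');cv2.imwrite('pics/s3.png',P[:,:,::-1])
Q,D=ctrl.camera('top');cv2.imwrite('pics/t3.png',Q[:,:,::-1]);np.save('t3.npy',D)
a=cv2.resize(P[140:260,200:360,::-1],(800,600))[:,:];b=cv2.resize(Q[150:240,250:370,::-1],(800,600))
cv2.imwrite('pics/s3c.png',np.hstack([cv2.resize(a,(400,300)),cv2.resize(b,(400,300))]))
```

```text
t 7.37 tcp [525.7 -27.8 247.6] yaw 1.77 q [-0.18  0.36  1.81 -0.    0.97 -0.21] -> [-0.3988 -0.1838  0.0152] spin 1.0394
```

View pics/s3c.png

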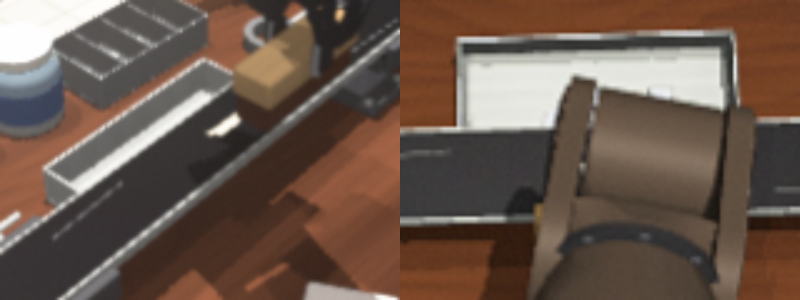

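Request:
jog_arm:
  deltas: "-0.06 -0.026 0 0.13 1;-0.12 -0.052 0 0.26 1;-0.18 -0.08 0 0.4 1;-0.24 -0.11 0 0.54 1;-0.3 -0.14 0 0.68 1;-0.36 -0.165 0 0.82 1;-0.4 -0.185 0 0.96 1;-0.4 -0.185 0 1 1"

```text
time_s: 8.13
tcp_pos: [442.0, -234.1, 246.9]
ee_rot: [0.92, 0.392, 0.0, 0.001]
ft_force: [0.3, -0.1, -2.3]
gripper_width: 44.9
gripper_force: 64.6
```

Run:
```python
from h import *
go(430,-270,61,-45)
P,D=ctrl.camera('side');cv2.imwrite('pics/s4.png',P[:,:,::-1])
Q,D=ctrl.camera('top');cv2.imwrite('pics/t4.png',Q[:,:,::-1]);np.save('t4.npy',D)
a=cv2.resize(P[155:230,215:315,::-1],(400,300));b=cv2.resize(Q[150:225,260:360,::-1],(400,300))
cv2.imwrite('pics/s4c.png',np.hstack([a,b]))
```

```text
t 8.13 tcp [ 442.  -234.1  246.9] yaw -43.78 q [-0.62  0.33  1.87 -0.    0.94  0.15] -> [-0.0683  0.0319  0.3719] spin 0.0271
```

View pics/s4c.png

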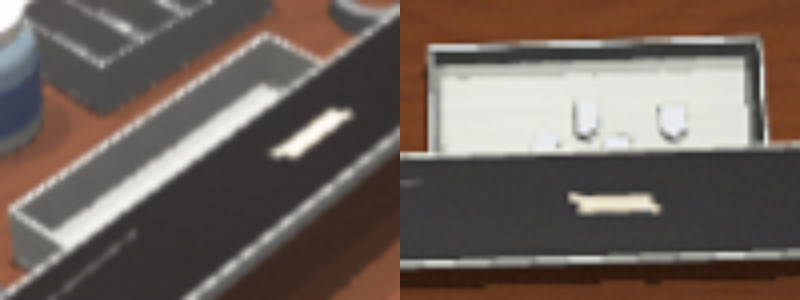

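The ski base is bare: the gouge strip shows at right-panel (570–660, 204), and the four offcuts lie in the tray at (545,138), (585,118), (617,140) and (672,120). Next I'll put the brush down and measure the gouge.

Request:
jog_arm:
  deltas: "-0.068 0.032 0.05 0 1;-0.068 0.032 0.12 0 1;-0.068 0.032 0.19 0 1;-0.068 0.032 0.26 0 1;-0.068 0.032 0.32 0 1;-0.068 0.032 0.36 0 1;-0.068 0.032 0.37 0 1;-0.068 0.032 0.374 0 1"

```text
time_s: 8.9
tcp_pos: [431.8, -266.0, 58.7]
ee_rot: [0.917, 0.398, -0.0, -0.001]
ft_force: [-0.4, -0.7, -2.2]
gripper_width: 45.1
gripper_force: 64.4
```

Request:
jog_arm:
  deltas: "0 0 0.002 0 1;0 0 0.004 0 1;0 0 0.004 0 1;0 0 0.004 0 1"

```text
time_s: 9.23
tcp_pos: [432.0, -266.8, 58.3]
ee_rot: [0.918, 0.397, 0.0, 0.001]
ft_force: [0.5, 1.2, -1.6]
gripper_width: 45.0
gripper_force: 64.4
```

Run:
```python
from h import *
for nm,f,(u,v,w,h) in (('top','pics/t4.png',(290,190,50,20)),('side','pics/s4.png',(275,175,35,25))):
    im=cv2.imread(f);c=im[v:v+h,u:u+w].min(2);m=(c>110).astype(np.uint8)
    cs=max(cv2.findContours(m,0,2)[0],key=cv2.contourArea)
    q=onplane(nm,np.argwhere(m>0)[:,::-1]+[u,v],110)[:,:2].astype(np.float32);cq=onplane(nm,cs[:,0]+[u,v],110)[:,:2].astype(np.float32)
    print(nm,m.sum(),q.mean(0),cv2.minAreaRect(cq))
d=np.load('t4.npy');P,uv=cloud('top',d);z=P[:,2]
pts=[]
for y0 in range(-220,220,20):
    m=(abs(P[:,1]-y0)<6)&(z>105)&(z<113)&(abs(P[:,0]-600)<70)
    if m.sum()>5: pts.append((y0,P[m][:,0].min(),P[m][:,0].max()))
p=np.array(pts);print(np.polyfit(p[:,0],(p[:,1]+p[:,2])/2,1),(p[:,2]-p[:,1]).mean())
```

```text
top 89 [603.2849   -23.495216] ((603.0193481445312, -23.287494659423828), (16.032032012939453, 68.65020751953125), 0.6007941961288452)
side 218 [618.28253  -27.025404] ((603.6769409179688, -25.605167388916016), (16.680923461914062, 70.33383178710938), 1.4490875005722046)
[-3.71368528e-02  6.02940085e+02] 88.77012649270267
```

Request:
jog_arm:
  deltas: "0 0 0.002 0 1;0 0 0.003 0 1;0 0 0.003 0 1"

```text
time_s: 9.48
tcp_pos: [431.8, -266.8, 57.5]
ee_rot: [0.918, 0.397, 0.0, 0.001]
ft_force: [-4.4, 2.6, 19.8]
gripper_width: 45.2
gripper_force: 66.8
```

Request:
jog_arm:
  deltas: "0 0 0 0 0.4;0 0 0 0 0.2;0 0 0 0 0;0 0 0 0 0;0 0 0 0 0;0 0 0 0 0;0 0 0 0 0;0 0 0 0 0"

```text
time_s: 10.15
tcp_pos: [431.6, -266.6, 55.7]
ee_rot: [0.918, 0.397, -0.0, -0.0]
ft_force: [-0.1, -0.1, 0.0]
gripper_width: 85.4
gripper_force: 0.0
```

Request:
jog_arm:
  deltas: "0 0 -0.03 0 0;0 0 -0.08 0 0;0 0 -0.14 0 0;0 0 -0.2 0 0;0 0 -0.27 0 0;0 0 -0.34 0 0;0 0 -0.4 0 0;0 0 -0.4 0 0"

```text
time_s: 10.82
tcp_pos: [432.8, -267.5, 261.2]
ee_rot: [0.918, 0.397, 0.002, 0.004]
ft_force: [0.0, -0.7, 0.5]
gripper_width: 85.2
gripper_force: 0.0
```

Run:
```python
from h import *
go(432,150,270,-10)
```

```text
t 10.82 tcp [ 432.8 -267.5  261.2] yaw -43.23 q [-0.68  0.32  1.84 -0.    0.98  0.07] -> [ 0.6073 -0.5728 -0.0223] spin -0.7384
```

Request:
jog_arm:
  deltas: "0.11 -0.05 -0.02 0 0;0.18 -0.11 -0.02 -0.1 0;0.24 -0.17 -0.02 -0.2 0;0.3 -0.23 -0.02 -0.3 0;0.36 -0.29 -0.02 -0.4 0;0.42 -0.35 -0.02 -0.5 0;0.48 -0.41 -0.02 -0.6 0;0.54 -0.47 -0.02 -0.7 0"

```text
time_s: 11.48
tcp_pos: [445.5, 65.4, 265.5]
ee_rot: [0.775, 0.633, -0.0, 0.0]
ft_force: [1.0, 0.5, -0.2]
gripper_width: 85.5
gripper_force: 0.0
```

Request:
jog_arm:
  deltas: "0 0 0 0 0;0 0 0 0 0"

```text
time_s: 11.65
tcp_pos: [445.7, 65.4, 265.4]
ee_rot: [0.774, 0.633, -0.0, -0.0]
ft_force: [-0.3, 0.6, -0.0]
gripper_width: 85.7
gripper_force: 0.0
```

Run:
```python
from h import *
go(432.3,309.5,268,-10.1)
P,D=ctrl.camera('top');cv2.imwrite('pics/t5.png',P[:,:,::-1])
p,uv=cloud('top',D);z=p[:,2];b=(abs(p[:,0]-415)<60)&(abs(p[:,1]+268)<90)&(z>45)&(z<75)
print('brush',b.sum(),np.median(z[b]),cv2.minAreaRect(p[b][:,:2].astype(np.float32)) if b.sum() else 0)
# candle in side view: bright thin column
S,_=ctrl.camera('side');cv2.imwrite('pics/s5.png',S[:,:,::-1])
im=cv2.imread('pics/side0.png')
g=im.min(2);m=np.zeros_like(g);m[265:325,235:262]=(g[265:325,235:262]>120)
for r in range(268,322,4):
    u=np.nonzero(m[r])[0]; print(r,u.min() if len(u) else None,u.max() if len(u) else None,end='; ')
print()
for nm in('side','top'): print(nm,proj(nm,[[432.5,310,190],[432.5,310.7,60]]).round(1).tolist())
```

```text
t 11.65 tcp [445.7  65.4 265.4] yaw -11.49 q [-0.    0.23  1.95 -0.    0.96  0.2 ] -> [ 0.473  -0.1235 -0.0053] spin -0.0308
brush 652 58.880742056500935 ((431.4483337402344, -266.02362060546875), (149.01651000976562, 48.196075439453125), 47.57050704956055)
268 None None; 272 None None; 276 243 248; 280 244 246; 284 245 247; 288 245 247; 292 245 247; 296 246 248; 300 246 248; 304 246 249; 308 247 249; 312 247 249; 316 None None; 320 None None; 
side [[244.7, 275.9], [248.0, 313.4]]
top [[199.0, 250.7], [207.3, 255.1]]
```

Request:
jog_arm:
  deltas: "0.08 -0.02 -0.005 -0.03 0;0.16 -0.041 -0.005 -0.03 0;0.24 -0.062 -0.005 -0.03 0;0.32 -0.083 -0.005 -0.03 0;0.4 -0.104 -0.005 -0.03 0;0.473 -0.1235 -0.005 -0.03 0;0.473 -0.1235 -0.005 -0.03 0;0.473 -0.1235 -0.005 -0.03 0"

```text
time_s: 12.42
tcp_pos: [434.3, 307.6, 267.6]
ee_rot: [0.768, 0.64, -0.0, 0.0]
ft_force: [1.3, -0.8, 0.6]
gripper_width: 85.4
gripper_force: 0.0
```

Run:
```python
from h import *
go(432.3,310,156,-10.1)
```

```text
t 12.42 tcp [434.3 307.6 267.6] yaw -10.39 q [ 0.49  0.35  1.77 -0.    1.02  0.67] -> [ 0.0042 -0.0046  0.2231] spin -0.0064
```

Request:
jog_arm:
  deltas: "0.004 -0.003 0.05 0 0;0.004 -0.003 0.1 0 0;0.004 -0.003 0.15 0 0;0.004 -0.003 0.19 0 0;0.004 -0.003 0.21 0 0;0.004 -0.003 0.222 0 0;0.004 -0.003 0.222 0 0;0.004 -0.003 0.222 0 0"

```text
time_s: 13.08
tcp_pos: [433.4, 309.3, 157.9]
ee_rot: [0.769, 0.64, 0.0, 0.0]
ft_force: [1.1, -0.6, 0.4]
gripper_width: 85.3
gripper_force: 0.0
```

Request:
jog_arm:
  deltas: "0 0 0 0 1;0 0 0 0 1;0 0 0 0 1;0 0 0 0 1;0 0 0 0 1;0 0 0 0 1;0 0 0 0 1;0 0 0 0 1"
  squeeze: 30

```text
time_s: 13.75
tcp_pos: [432.6, 310.0, 157.4]
ee_rot: [0.768, 0.64, 0.0, 0.0]
ft_force: [-0.4, 0.1, 2.5]
gripper_width: 9.1
gripper_force: 29.6
```

Request:
jog_arm:
  deltas: "0 0 0 0 1;0 0 0 0 1;0 0 0 0 1;0 0 0 0 1;0 0 0 0 1;0 0 0 0 1;0 0 0 0 1;0 0 0 0 1"

```text
time_s: 14.42
tcp_pos: [432.7, 309.9, 157.3]
ee_rot: [0.768, 0.64, 0.0, 0.0]
ft_force: [-0.7, 1.4, 5.7]
gripper_width: 9.2
gripper_force: 29.9
```

Request:
jog_arm:
  deltas: "0 0 -0.03 0 1;0 0 -0.06 0 1;0 0 -0.1 0 1;0 0 -0.14 0 1;0 0 -0.18 0 1;0 0 -0.22 0 1;0 0 -0.24 0 1;0 0 -0.24 0 1"

```text
time_s: 15.08
tcp_pos: [433.2, 310.1, 278.8]
ee_rot: [0.768, 0.64, 0.002, 0.0]
ft_force: [0.1, 0.3, -1.1]
gripper_width: 9.2
gripper_force: 29.3
```

Run:
```python
from h import *
go(508,120,277,-50)
```

```text
t 15.08 tcp [433.2 310.1 278.8] yaw -10.39 q [ 0.5   0.33  1.76 -0.    1.05  0.68] -> [-0.347   0.2157  0.0035] spin 0.8803
```

Request:
jog_arm:
  deltas: "-0.01 0.06 0 0.1 1;-0.06 0.1 0 0.2 1;-0.12 0.13 0 0.3 1;-0.17 0.15 0 0.42 1;-0.22 0.17 0 0.54 1;-0.27 0.19 0 0.66 1;-0.32 0.21 0 0.78 1;-0.347 0.216 0 0.88 1"

```text
time_s: 15.75
tcp_pos: [507.9, 117.3, 275.6]
ee_rot: [0.941, 0.339, -0.001, 0.0]
ft_force: [0.2, 0.7, -0.3]
gripper_width: 9.0
gripper_force: 29.4
```

Run:
```python
from h import *
go(508,120,277,-87.9)
S,_=ctrl.camera('side');cv2.imwrite('pics/s6.png',S[:,:,::-1])
cv2.imwrite('pics/s6c.png',cv2.resize(S[100:350,160:460,::-1],None,fx=2.4,fy=2.4))
```

```text
t 15.75 tcp [507.9 117.3 275.6] yaw -50.34 q [ 0.1   0.32  1.78 -0.    1.04  0.98] -> [ 0.0036 -0.004  -0.0027] spin 0.8346
```

View pics/s6c.png

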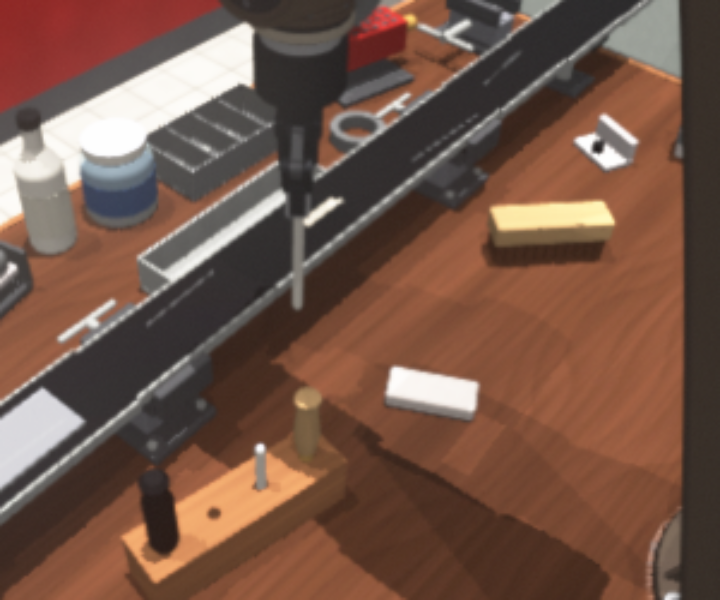

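The candle hangs upright in the gripper, its lower end at (297,305). The brush stands on the bench at (550,235), and the stub, driver and file are still in the block. Next I'll turn the tool so its closing line runs along the ski, lower it, and tilt the candle against the ski's near edge.

Request:
jog_arm:
  deltas: "0.003 -0.004 0 0.12 1;0.003 -0.004 0 0.26 1;0.003 -0.004 0.02 0.4 1;0.003 -0.004 0.05 0.54 1;0.003 -0.004 0.09 0.68 1;0.003 -0.004 0.13 0.8 1;0.003 -0.004 0.155 0.83 1;0.003 -0.004 0.155 0.83 1"
  squeeze: 20

```text
time_s: 16.47
tcp_pos: [506.1, 122.4, 196.3]
ee_rot: [1.0, 0.023, -0.003, 0.0]
ft_force: [-0.3, 0.4, -0.3]
gripper_width: 9.0
gripper_force: 29.4
```

Run:
```python
from h import *
go(638,117,197,-87.9)
```

```text
t 16.47 tcp [506.1 122.4 196.3] yaw -87.33 q [ 0.11  0.42  1.88 -0.    0.85  1.63] -> [ 0.2631  0.0231 -0.0028] spin 0.0126
```

Request:
jog_arm:
  deltas: "0.03 0 0 0 1;0.06 0 0 0 1;0.08 0 0 0 1;0.1 0 0 0 1;0.12 0 0 0 1;0.14 0 0 0 1;0.16 0 0 0 1;0.18 0 0 0 1"

```text
time_s: 17.13
tcp_pos: [597.0, 126.5, 199.2]
ee_rot: [1.0, 0.024, -0.002, 0.0]
ft_force: [-4.8, -0.4, -0.2]
gripper_width: 9.3
gripper_force: 29.9
```

Run:
```python
from h import *
go(632,122,197,-87.9)
S,_=ctrl.camera('side');cv2.imwrite('pics/s7.png',S[:,:,::-1])
cv2.imwrite('pics/s7c.png',cv2.resize(S[120:280,200:380,::-1],None,fx=3,fy=3))
```

```text
t 17.13 tcp [597.  126.5 199.2] yaw -87.29 q [ 0.1   0.53  1.66 -0.    0.96  1.62] -> [0.0694 0.0122 0.0042] spin 0.0135
```

View pics/s7c.png

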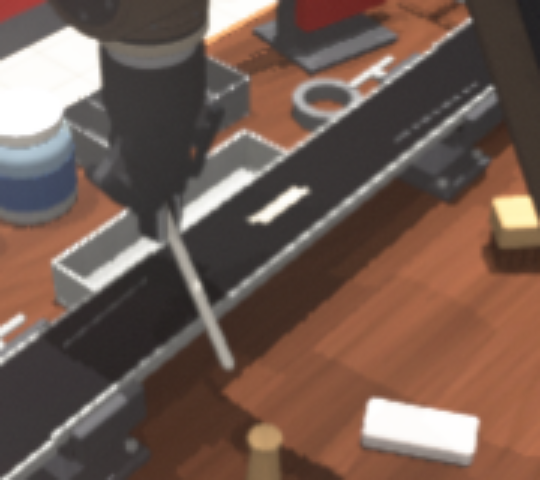

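The candle is pivoting in the grip about the ski's edge, with its lower end at (228,365). I'll keep pushing.

Request:
jog_arm:
  deltas: "0.015 0 0 0 1;0.03 0 0 0 1;0.045 0 0 0 1;0.06 0 0 0 1;0.075 0 0 0 1;0.075 0 0 0 1"

```text
time_s: 17.68
tcp_pos: [636.6, 128.2, 200.0]
ee_rot: [1.0, 0.023, 0.001, -0.0]
ft_force: [-0.4, 0.1, 1.8]
gripper_width: 8.8
gripper_force: 30.1
```

Request:
jog_arm:
  deltas: "0 0 -0.03 0 1;0 0 -0.06 0 1;0 0 -0.1 0 1;0 0 -0.1 0 1;0 0 -0.1 0 1"
  squeeze: 40

```text
time_s: 18.1
tcp_pos: [635.5, 128.2, 250.7]
ee_rot: [1.0, 0.023, 0.002, -0.0]
ft_force: [-0.3, 0.7, -1.2]
gripper_width: 8.5
gripper_force: 38.9
```

Run:
```python
from h import *
go(703,-20,260,-87.9)
S,D=ctrl.camera('side');cv2.imwrite('pics/s8.png',S[:,:,::-1])
T,E=ctrl.camera('top');cv2.imwrite('pics/t8.png',T[:,:,::-1])
g=S.min(2); s=ctrl.read_state();t=s['tcp_pos']
# bright-pixels cloud near tool
for n,I,d in(('side',S,D),('top',T,E)):
    P,uv=cloud(n,d,I.min(2)>110); 
    m=(P[:,0]>t[0]-140)&(P[:,0]<t[0]+60)&(abs(P[:,1]-t[1])<20)&(P[:,2]>118)&(P[:,2]<t[2]+40)
    P=P[m];print(n,m.sum())
    if m.sum()>8:
        c=np.median(P,0);v=np.linalg.svd(P-P.mean(0))[2][0];v*=np.sign(v[2]);k=(P-P.mean(0))@v
        print(v.round(3),'tilt',np.degrees(np.arccos(v[2])),'low',P[k.argmin()].round(1),'hi',P[k.argmax()].round(1),uv[m][k.argmin()],uv[m][k.argmax()])
```

```text
t 18.1 tcp [635.5 128.2 250.7] yaw -87.33 q [ 0.1   0.53  1.51 -0.    1.1   1.62] -> [ 0.1212  0.3023 -0.0181] spin 0.0126
side 240
[0.679 0.031 0.733] tilt 42.84918419386236 low [531.4 124.5 145.5] hi [628.8 127.6 254.7] [274 219] [242 165]
top 0
```

Request:
jog_arm:
  deltas: "0.01 0.03 0 0 1;0.03 0.08 0 0 1;0.05 0.13 0 0 1;0.07 0.18 0 0 1;0.1 0.23 0 0 1;0.12 0.28 0 0 1;0.126 0.3 0 0 1;0.126 0.302 0 0 1"

```text
time_s: 18.87
tcp_pos: [705.2, -22.5, 248.3]
ee_rot: [1.0, 0.022, -0.001, 0.0]
ft_force: [0.2, 0.8, -0.6]
gripper_width: 9.1
gripper_force: 38.9
```

Request:
jog_arm:
  deltas: "0 0 0 0 1;0 0 0 0 1;0 0 0 0 1"

```text
time_s: 19.12
tcp_pos: [704.4, -18.5, 249.8]
ee_rot: [1.0, 0.024, -0.0, -0.0]
ft_force: [0.6, -0.1, -0.2]
gripper_width: 9.1
gripper_force: 38.9
```

Run:
```python
from h import *
go(706,-19.5,238,-87.9)
S,D=ctrl.camera('side');cv2.imwrite('pics/s9.png',S[:,:,::-1])
T,E=ctrl.camera('top');cv2.imwrite('pics/t9.png',T[:,:,::-1]);t=ctrl.read_state()['tcp_pos']
P,uv=cloud('side',D,S.min(2)>110)
m=(P[:,0]>t[0]-140)&(P[:,0]<t[0]+60)&(abs(P[:,1]-t[1])<20)&(P[:,2]>118)&(P[:,2]<t[2]+40);P=P[m]
v=np.linalg.svd(P-P.mean(0))[2][0];v*=np.sign(v[2]);k=(P-P.mean(0))@v
print(m.sum(),v.round(3),np.degrees(np.arccos(v[2])),P[k.argmin()].round(1),uv[m][k.argmin()],P[k.argmax()].round(1))
gp=proj('side',[[603.3,-24.3,110]])[0];print('gouge px',gp,proj('top',[[603.3,-24.3,110]])[0])
a=cv2.resize(S[140:230,220:340,::-1],(400,300),interpolation=2);b=cv2.resize(T[155:230,270:370,::-1],(400,300),interpolation=2)
cv2.imwrite('pics/s9c.png',np.hstack([a,b]))
```

```text
t 19.12 tcp [704.4 -18.5 249.8] yaw -87.27 q [-0.12  0.61  1.35  0.    1.18  1.4 ] -> [0.0031 0.0021 0.0236] spin 0.014
208 [0.675 0.013 0.738] 42.458538287800394 [600.6 -21.7 144.6] [293 179] [ 7.093e+02 -3.000e-01  2.576e+02]
gouge px [292.51232347 188.20767575] [313.32492422 200.41249278]
```

View pics/s9c.png

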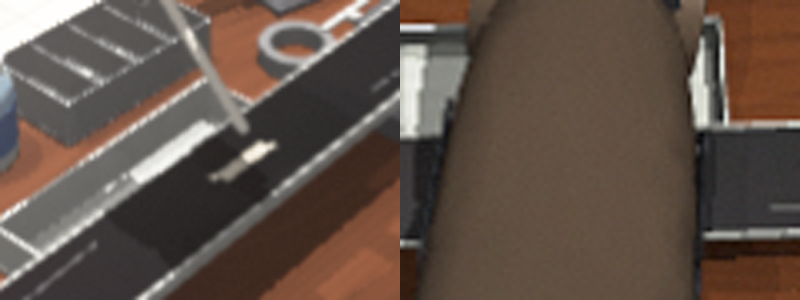

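Request:
jog_arm:
  deltas: "0 0.008 0.008 0 1;0 0.008 0.016 0 1;0 0.008 0.024 0 1;0 0.008 0.024 0 1;0 0.008 0.024 0 1;0 0.008 0.024 0 1;0 0.008 0.024 0 1;0 0.008 0.024 0 1"

```text
time_s: 19.88
tcp_pos: [705.0, -23.8, 237.9]
ee_rot: [1.0, 0.023, 0.0, 0.0]
ft_force: [0.0, -0.8, -0.8]
gripper_width: 8.7
gripper_force: 38.9
```

Request:
jog_arm:
  deltas: "0 0 0 0 1;0 0 0 0 1;0 0 0 0 1;0 0 0 0 1;0 0 0 0 1;0 0 0 0 1;0 0 0 0 1;0 0 0 0 1"

```text
time_s: 20.55
tcp_pos: [705.0, -23.8, 237.7]
ee_rot: [1.0, 0.023, 0.0, 0.0]
ft_force: [0.4, 0.8, -0.2]
gripper_width: 8.9
gripper_force: 38.9
```

Run:
```python
from h import *
go(706,-24,238,-87.9)
S,D=ctrl.camera('side');t=ctrl.read_state()['tcp_pos']
P,uv=cloud('side',D,S.min(2)>110)
m=(P[:,0]>t[0]-140)&(P[:,0]<t[0]+60)&(abs(P[:,1]-t[1])<20)&(P[:,2]>116)&(P[:,2]<t[2]+40);P=P[m]
v=np.linalg.svd(P-P.mean(0))[2][0];v*=np.sign(v[2]);k=(P-P.mean(0))@v
print(m.sum(),v.round(3),np.degrees(np.arccos(v[2])),P[np.argsort(k)[:6]].round(1),uv[m][np.argsort(k)[:6]])
a=cv2.resize(S[150:225,240:340,::-1],(800,600),interpolation=2);b=cv2.resize(S[:,:,::-1],None,fx=.7,fy=.7)
cv2.imwrite('pics/s10c.png',a)
```

```text
t 20.55 tcp [705.  -23.8 237.7] yaw -87.34 q [-0.13  0.62  1.36 -0.    1.16  1.4 ] -> [ 0.002   0.0006 -0.0005] spin 0.0124
197 [0.671 0.009 0.741] 42.183586628858166 [[600.  -25.4 136. ]
 [602.8 -24.6 134.9]
 [600.5 -25.8 138.9]
 [603.4 -25.1 137.7]
 [603.8 -29.6 138.4]
 [606.1 -24.2 136.8]] [[294 181]
 [293 181]
 [294 180]
 [293 180]
 [294 179]
 [292 180]]
```

View pics/s10c.png

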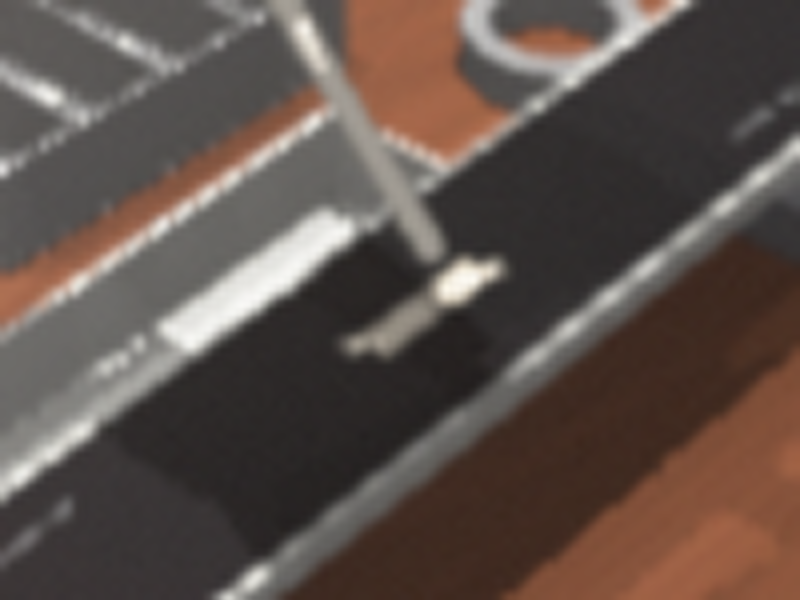

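The candle's lower end shows at (430,250), about 20 mm above the middle of the gouge at (425,305). The tilt measures 42° and nothing is touching the ski, so I'm handing in.

```bash
python3 -c "
from station import ctrl
print(ctrl.close_job())"
```

```text
the job is handed in; nothing more can be done
None
```

The job is handed in at about 20.6 s: all four offcuts are in the tray, the brush is standing on its bristles on the bench, and the candle is held still at about 42° from vertical, its lower end about 20 mm above the middle of the gouge; no verdict was returned.

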